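# Reset the tripped breaker behind the drawer cabinet

### The arm

A 7-joint arm with a two-finger parallel gripper is mounted at the origin on the work surface. World frame = base frame: x ahead of the robot, y to its left, z up, the work surface at z = 0. Lengths are in mm, angles in degrees, forces in N, time in s.
With the tool pointing down it reaches from about 350 to 900 mm from the base axis. Payload 7.2 kg.
Tool frame: the origin (TCP) lies between the finger pads; the fingertips stand manip.nose_length ahead of it and the grasp point (between the pads) lies 2 mm behind it (manip.nose_length is the distance from the TCP to the fingertips, in mm); z points along the fingers, y is the line along which they close (so a half turn about z gives the same grasp; the last joint's range is limited). The gripper opens to 88 mm and grips with 3 to 60 N. Pads are 20 mm wide; open, the fingers measure 115 mm over their backs; the gripper's body (75 mm by 178 mm) begins 61 mm behind the grasp point.
Start: joints at [60.092, 23.554, -0.728, 91.456, 0.321, 64.991, -4.71], TCP at [273.979, -561.751, 239.653] pointing down, gripper open.
Joint ranges: [-169.25, 169.25], [-16.82, 113.86], [-84.01, 82.57], [7.8, 145.47], [-59.2, 239.2], [7.22, 106.19], [-163.78, 163.78]. Speed limits (degrees/s): [136.94, 136.94, 172.46, 172.46, 180, 180, 180].

### API

Orientations are given as [roll, pitch, yaw] about the fixed x, y, z axes, in that order (R = Rz(yaw) Ry(pitch) Rx(roll)).
In Python, from rig import manip, viewer gives the robot as it stands.
- The arm moves only by the tool send_rows, never from a script. Its arguments are lists of equal length, an entry for each row: "claw": the opening, from -1 (shut) to 1 (fully open), so that 0 is half open; "travel": the shift along the tool's x, y, z in cm, a list of three; "twist": the turn about the tool's z in degrees. A call has 1 to 12 rows; each row shifts and turns the commanded pose from where the row before left it, along the tool's axes as they then stand; what a row does not reach is not made up. A row lasts 1/10 s, in which the tool goes at most 50 mm and 8.59 degrees, less where a joint would pass 70% of its speed; a pose out of reach is approached as far as the arm can. A call with a gripper value outside its range is refused whole. The fingers move at their own pace and stop on an object; "squeeze" is the grip in N (left out, the last holds). Time passes only in rows, so rows that do not move let the fingers close. It gives the time, the measured TCP pose, the force, the opening and the grip force at its end, in the units of the state.
- manip.get_obs(): the state, without advancing time (a new reading comes with each control period).
- viewer.read_camera(name): name is "scene" or "side" or "wrist"; returns the picture (420x560x3 uint8, blue, green, red); there is no depth.
- viewer.calibration(name): a dict with "mtx" (3x3 intrinsics, pixels), "D" ([k1, k2, p1, p2, k3] as OpenCV has them; the pictures are not rectified), "R" (3x3) and "t" (3): a world point X has camera coordinates R X + t. Camera axes: x right, y down, z forward; pixel columns grow to the right and rows downward; lengths in mm; the calibration is good to about 2 mm. A picture is of the moment at which its call begins: read the wrist's pose just before it. calibration takes no time and is no camera call; for the wrist camera it gives the pose at the moment of the call.
- manip.close_job(): hands the job in; it is judged then, once.
Trained networks look in the newest picture that a camera, given by its name, has taken for a name from the list of things; names that differ only in an ending like _2 or _b are one class to them, and where a whole thing is asked for, a point or a joint stands for the part that bears it (a point fixed in the world has none). Each returns a list of dicts, best first, with "p" (0 to 1); they miss things now and then, are a little off and sometimes report something else, mostly with a low value. They report only what shows in the picture. A call takes as long as a camera call.
- viewer.search_frame(camera, thing): "at" ([x, y, z] in mm, in the coordinates of the camera as it stood for that picture, good to about 4 mm: the middle of the surface that is visible of it).
- viewer.trace(camera, thing): "pixels" (420x560 bool, what is visible of it).
The state is a dict: "t": time; "joints": joint angles; "joint_velocities": joint speeds; "tau": joint torques, N m; "eef_pos": TCP position; "tool_rot": TCP orientation; "force": force on the tool from outside, world axes, zero at the start; "wrist_torque": the same for the moment, N m; "opening": finger opening in mm; "gripper_force": force on a finger pad.
Only numpy, scipy, OpenCV 4.12 (cv2) and the standard library are available. Lean on these libraries where they do the work, as an engineer would, in place of code of your own. Each camera call takes 0.05 s, during which the arm holds its last target. There are 200 camera calls.

### The job

One circuit breaker in the power box behind the drawer cabinet has tripped: its lever stands upright, halfway, while the other three lean away from the robot, which is on. Pick up the pull hook by its handle, reach over the cabinet and reset that breaker with the hook alone: draw its lever fully over to off (towards the robot) and hold it pressed on its stop with about 7 N for half a second so that the mechanism latches, then push it fully on and press it home in the same way, but never force lever or box with more than 12 N, or it cracks. Leave the other breakers on and everything else as it stands, and lay the hook back on top of the carton with its bent end hanging down over the side, as it was.

Things in the scene. Friction and masses are not known exactly. Their poses are not given: they have to be found in the camera images.
- cabinet: Drawer cabinet, the barrier: 130 mm deep (x), 280 wide (y), 125 high, three rows of four small clear plastic drawers in its front (-x, robot side). Fixed. Origin at the centre of its underside. One top-row drawer is slid out up to 85 mm to the front. Tape gun, stapler and highlighter lie on its top, none higher than 45 mm above the top.
- power_box: Grey and white power box behind the cabinet, fixed: 110 mm deep (x), 200 wide (y), cover face 70 mm above its underside, where the origin lies (centre). Its front face stands 15 to 25 mm behind the cabinet's back; same yaw as the cabinet. In the middle of its cover are four breakers side by side along y, 27 mm apart, at y = -40.5, -13.5, 13.5, 40.5 mm and x = 0.
- breaker_t: The tripped breaker (one of the four look-alike breakers, in any of the four places): white nose 45 x 26 mm (x, y) that stands 6 mm above the cover. Origin at the centre of its underside, on the cover face (z 70 mm); axes as the power box.
- lever_t (a joint): Tripped breaker's lever, rad: 0 upright (starts within 0.06 of it), -0.45 = fully off, leaning to the robot (-x) on a hard stop, 0.45 = fully on, leaning away (+x) on a hard stop. Stays where left. Stiff: 0.03 N m at mid-throw, 0.04 N m at the stops, that is 2 to 3 N where a hook takes it, less than the 7 N needed on the stop.
- tip_t (a point): Middle of the top end of the tripped breaker's lever. The lever is 14 mm wide (y), 6 mm thick (x), and turns about a y axis through the breaker's origin, at the height of the cover face; its end is 26 mm from that axis (20 mm above the breaker's nose when upright).
- lever_a (a joint): Lever of another breaker, same scale; it is on (about 0.45) and must stay on.
- lever_b (a joint): Lever of another breaker, as lever_a.
- lever_c (a joint): Lever of another breaker, as lever_a.
- hook: Pull hook, about 160 g. Black handle 100 mm long (x), 24 wide (y), 36 high; origin at the centre of its underside, z up as it lies. From its front end an 8 mm steel rod runs on along +x at 18 mm height to x = 110, then bends square down 105 mm from the rod's axis. Centre of mass near x = 16. The bent end hangs free over the carton's edge. Grip it hard: it can pivot in the grip under load.
- hook_tip (a point): Rounded lower end of the hook's bent leg: x = 110, y = 0, z = -87 mm in the hook's frame; the leg's axis runs straight up from it (leg radius 4 mm).
- carton: Closed carton, fixed: 200 mm (x) x 130 (y), 145 high, origin at the centre of its underside. It stands to the left or to the right of the cabinet. The hook lies on it with its handle's centre 20 to 40 mm in front (+x) of the carton's centre, so that the rod passes over the carton's +x edge.
- bin: Open grey parts bin with fasteners, 170 x 120 x 85 mm high, fixed, on the other side of the cabinet; not needed.
- tape_gun: Blue tape gun lying on its side on the cabinet's top at one end, about 135 x 75 x 30 mm; leave it.
- stapler: Chrome stapler on the cabinet's top at the other end, 122 x 36 x 36 mm; leave it.
- highlighter: Yellow highlighter lying on the cabinet's top in the middle, 115 mm long, 15 mm thick; leave it.
- tape_roll: Roll of parcel tape on the table behind the power box, 100 mm across, 48 high; leave it.
- staple_box: Small box of staples on the table behind the power box, 60 x 100 x 36 mm; leave it.
- pen_tin: Empty steel tin on the table beside the power box, 72 mm across, 95 high; leave it.
- cutter: Retracting cutter lying on the table behind the power box, 100 x 22 x 16 mm; leave it.
- drawer_front (a point): Middle of the front of the drawer that is slid out; leave it.

How it is judged:
By the outcome, as a careful person would: the job done as asked, in the order asked, and still so for the second after the job is handed in, with the robot touching nothing.
It also fails if it takes over 72 s, if anything falls off the work surface, if the arm or the gripper's body presses on something with over 40 N, if the wrist force passes 120 N, or if a joint passes its speed limit or range.

## Working session

There is one attempt and no reset: what is moved stays moved. The work goes in short steps, Python scripts to look and compute and a tool call to move; the robot and the scene stay as the last step left them, time stands still between calls to the robot, and variables do not carry over. Pictures are saved under pics/ and viewed, at most 10 in all, crops included, and the job is handed in when it is done.

Besides the shell and the picture viewer there is one more tool, called as name([rows], argument=value, ...), one row to a line, values as JSON. send_rows: Moves the arm, as the interface text tells. Its arguments: {"type":"object","properties":{"claw":{"type":"array","items":{"type":"number"}},"travel":{"type":"array","items":{"type":"array","items":{"type":"number"}}},"twist":{"type":"array","items":{"type":"number"}},"squeeze":{"type":"number"}},"required":["claw","travel","twist"]}

```bash
ls; mkdir -p pics
python3 - <<'E'
from rig import manip, viewer
import cv2,numpy as np
o=manip.get_obs(); print(o, manip.nose_length)
ims=[viewer.read_camera(n) for n in("scene","side")]
cv2.imwrite("pics/a.png",cv2.resize(np.vstack(ims),None,fx=.71,fy=.71) if 0 else ims[0]); cv2.imwrite("pics/b.png",ims[1])
for n in ("scene","side"):
  c=viewer.calibration(n);R=np.array(c["R"]);t=np.array(c["t"]);print(n,c["mtx"],(-R.T@t).round())
  for th in ["cabinet","power_box","lever_t","breaker_t","hook","hook_tip","carton","bin","drawer_front"]:
    for d in viewer.search_frame(n,th)[:4]:
      print(n,th,round(d["p"],2),(R.T@(np.array(d["at"])-t)).round(1))
print(manip.get_obs()["t"])
E
```

```text
pics
{'t': 0.0, 'joints': array([60.09329958, 23.60106109, -0.72812993, 91.50365036,  0.32070789,
       64.98959653, -4.710997  ]), 'joint_velocities': array([-0.06561714,  0.01624512,  0.09249655, -0.00720183, -0.00991541,
        0.02547028,  0.02784342]), 'tau': array([ 5.21247966e-04, -5.87949264e+01,  6.42227847e-01, -2.91081905e+01,
       -5.36519545e-02,  1.81256997e-02,  1.24553608e-04]), 'eef_pos': array([ 273.72779337, -561.34164331,  238.80056573]), 'tool_rot': array([-1.79907959e+02,  6.48581973e-03,  2.59989998e+01]), 'force': array([-0.32144734,  0.59294453,  0.57606674]), 'wrist_torque': array([ 0.0353062 ,  0.00023503, -0.0090061 ]), 'gripper_force': 0.0, 'opening': 87.88853212630973} 17.0
scene [[409.29509987   0.         280.72485649]
 [  0.         409.29509987 208.83605565]
 [  0.           0.           1.        ]] [1104.  125.  949.]
scene cabinet 0.73 [562.4  27.4 126.5]
scene cabinet 0.33 [532.5 309.2 170.5]
scene power_box 0.69 [673.9  28.2  75.5]
scene power_box 0.32 [398.5   3.   99.5]
scene breaker_t 0.59 [653.4  50.4  74.5]
scene hook 0.73 [530.4 309.1 173.9]
scene hook_tip 0.72 [532.7 310.2 181.6]
scene carton 0.66 [536.8 335.8 149. ]
scene bin 0.84 [ 462.3 -367.3   40.9]
scene bin 0.19 [ 685.2 -363.    63.2]
scene drawer_front 0.63 [398.2   3.7 101.6]
scene drawer_front 0.56 [672.1  29.2  73. ]
side [[402.89854572   0.         282.48406976]
 [  0.         402.89854572 206.51217559]
 [  0.           0.           1.        ]] [ 556. -659.  665.]
side cabinet 0.57 [498.7 -93.9 120.5]
side power_box 0.97 [647.1 -53.8  67.1]
side lever_t 0.58 [653.7   2.6  83.4]
side lever_t 0.45 [655.7 -28.7  81.4]
side lever_t 0.44 [657.8  25.3  81.3]
side breaker_t 0.65 [649.2  50.9  80.1]
side hook 0.86 [513.2 313.8 166. ]
side hook_tip 0.78 [517.1 301.9 159.9]
side carton 0.78 [451.4 279.3 123.3]
side bin 0.64 [ 452.8 -344.6   33.6]
side drawer_front 0.75 [421.3   8.  104.3]
1.0
```

View pics/a.png

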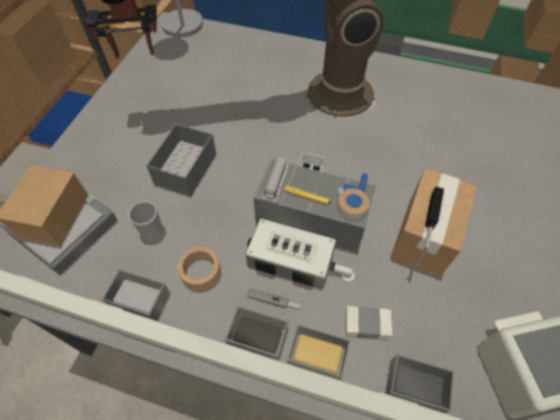

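View pics/b.png

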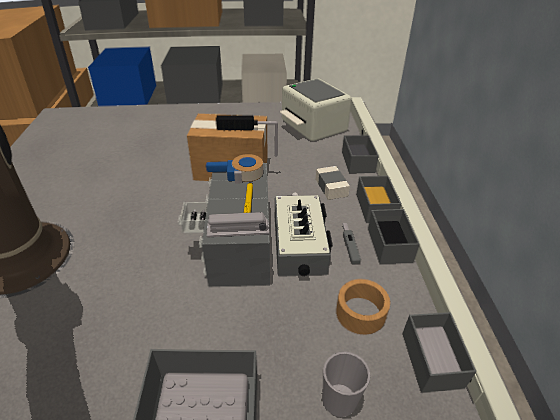

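The scene view shows the carton at (435,220) with the hook's handle at (435,205), and the power box at (290,250). The side view shows the same layout, with the box at (302,230). I'll zoom in on the breakers and the hook.

```bash
cat > h.py <<'E'
from rig import manip, viewer
import cv2,numpy as np
def cal(n):
  c=viewer.calibration(n);return np.array(c["mtx"]),np.array(c["D"]),np.array(c["R"]),np.array(c["t"]).ravel()
def ray(c,uv):
  K,D,R,t=c; p=cv2.undistortPoints(np.array([[uv]],float),K,D).ravel(); d=R.T@np.array([p[0],p[1],1]); return -R.T@t,d/np.linalg.norm(d)
def atz(c,uv,z):
  o,d=ray(c,uv); return o+d*(z-o[2])/d[2]
def tri(obs):
  A=np.zeros((3,3));b=np.zeros(3)
  for c,uv in obs:
    o,d=ray(c,uv);P=np.eye(3)-np.outer(d,d);A+=P;b+=P@o
  X=np.linalg.solve(A,b); 
  return X
def proj(c,X):
  K,D,R,t=c; return cv2.projectPoints(np.array(X,float).reshape(-1,1,3),cv2.Rodrigues(R)[0],t,K,D)[0].reshape(-1,2)
E
python3 - <<'E'
from h import *
a=cv2.imread("pics/a.png");b=cv2.imread("pics/b.png")
def cr(i,x,y,w,h): return cv2.resize(i[y:y+h,x:x+w],(400,300),interpolation=cv2.INTER_CUBIC)
v=np.vstack([np.hstack([cr(a,240,215,100,75),cr(b,255,180,100,75)]),np.hstack([cr(a,380,170,120,90+0),cr(b,180,100,120,90)])])
cv2.imwrite("pics/c.png",v)
E
```

```text
(no output)
```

View pics/c.png

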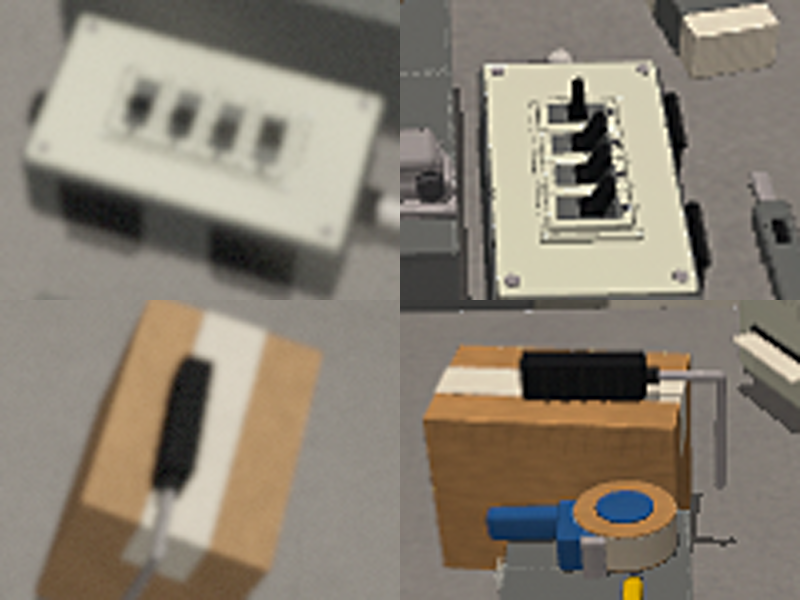

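The tripped breaker is the one at +y: in the side view its lever stands upright with its tip at about (299,200), and the other three lean to +x. The hook's tip is at about (276,155) in the side view.

Run:
```python
from h import *
from scipy.optimize import least_squares
S=cal("scene");B=cal("side")
sc=dict(mm=(260.8,218.8),mp=(335,239.3),pp=(326,277.5),pm=(246.8,253.8))
sd=dict(mp=(276.3,196.3),pp=(318.8,195.5),pm=(329.3,252.5),mm=(279.3,253.8))
for k in sc: print(k,tri([(S,sc[k]),(B,sd[k])]).round(1),atz(S,sc[k],70).round(),atz(B,sd[k],70).round())
L={'m':-1,'p':1}
def corners(p): 
  c,s=np.cos(p[2]),np.sin(p[2]); return {k:np.array([p[0]+c*L[k[0]]*55-s*L[k[1]]*100,p[1]+s*L[k[0]]*55+c*L[k[1]]*100,p[3]]) for k in sc}
def f(p):
  C=corners(p); return np.concatenate([proj(S,C[k])[0]-sc[k] for k in sc]+[proj(B,C[k])[0]-sd[k] for k in sc])
r=least_squares(f,[650,20,-.05,70]);print("box",r.x.round(2),np.degrees(r.x[2]),r.fun.round(1))
x,y,th,z=r.x
c,s=np.cos(th),np.sin(th)
print("breaker",x-s*40.5,y+c*40.5,"side lever tip at z96",atz(B,(299.3,200),96))
# hook
print("tip check side z", [atz(B,(276,155.5),zz).round() for zz in (58,)], "bend", atz(B,(276.6,122.5),163).round())
print("handle scene", atz(S,(439.4,187.1),181).round(),atz(S,(431.6,226.1),181).round())
for n in("scene","side"):
  viewer.read_camera(n)
  m=viewer.trace(n,"hook");
  if m:
    ys,xs=np.nonzero(m[0]["pixels"]);print(n,m[0]["p"],xs.min(),xs.max(),ys.min(),ys.max(),len(xs))
    print(n,"tip",[xs[ys>ys.max()-2].mean(),ys.max()])
```

```text
mm [597.7 -80.3  66.1] [600. -79.  70.] [598. -84.  70.]
mp [601.1 112.3  67.1] [601. 113.  70.] [602. 107.  70.]
pp [705.  114.9  64.4] [706. 116.  70.] [705. 106.  70.]
pm [701.3 -81.   65.5] [703. -80.  70.] [701. -86.  70.]
box [ 6.5096e+02  1.7000e+01 -1.0000e-02  6.5260e+01] -0.7863305331197058 [-0.4 -1.   2.1  0.1 -0.1  1.5 -1.7  1.1 -1.6  1.  -2.1 -1.   0.3 -1.
  1.5  0.8]
breaker 651.5175283393878 57.495195915325056 side lever tip at z96 [651.45408914  57.90193312  96.        ]
tip check side z [array([612., 311.,  58.])] bend [612. 307. 163.]
handle scene [457. 316. 181.] [570. 309. 181.]
scene 0.66 413 444 186 267 758
scene tip [np.float64(414.5), np.int64(267)]
side 0.81 214 277 113 154 735
side tip [np.float64(276.0), np.int64(154)]
```

send_rows([
  [2.95, -3.4, -0.5],
  [2.95, -3.4, -0.5],
  [2.95, -3.4, -0.5],
  [2.95, -3.4, -0.5],
  [2.95, -3.4, -0.5],
  [2.95, -3.4, -0.5],
  [2.95, -3.4, -0.5],
  [2.95, -3.4, -0.5],
  [2.95, -3.4, -0.5],
  [2.95, -3.4, -0.5],
  [2.95, -3.4, -0.5],
  [2.95, -3.4, -0.5],
], claw=[1, 1, 1, 1, 1, 1, 1, 1, 1, 1, 1, 1], twist=[0, 0, 0, 0, 0, 0, 0, 0, 0, 0, 0, 0])

```text
t: 2.4
eef_pos: [413.4, -38.1, 300.3]
tool_rot: [179.9, -0.0, 26.0]
force: [0.4, -0.4, -0.8]
opening: 87.8
gripper_force: 0.0
```

send_rows([
  [2.95, -3.4, 0],
  [2.95, -3.4, 0],
  [2.95, -3.4, 0],
  [2.95, -3.4, 0],
  [2.95, -3.4, 0],
  [2.95, -3.4, 0],
  [2.95, -3.4, 0],
  [2.95, -3.4, 0],
  [0, 0, 0],
  [0, 0, 0],
  [0, 0, 0],
  [0, 0, 0],
], claw=[1, 1, 1, 1, 1, 1, 1, 1, 1, 1, 1, 1], twist=[0, 0, 0, 0, 0, 0, 0, 0, 7.25, 7.25, 7.25, 7.25])

```text
t: 3.6
eef_pos: [506.1, 308.2, 299.5]
tool_rot: [180.0, 0.0, -3.3]
force: [0.1, -0.1, -0.4]
opening: 87.6
gripper_force: 0.0
```

Run:
```python
from h import *
o=manip.get_obs(); print(o['t'],o['eef_pos'],o['tool_rot'],o['joints'])
im=viewer.read_camera("wrist");c=cal("wrist");cv2.imwrite("pics/w1.png",im)
print((-c[2].T@c[3]).round(), c[2].round(2))
for th in ("hook","hook_tip","carton"):
  for d in viewer.search_frame("wrist",th)[:2]: print(th,round(d["p"],2),(c[2].T@(np.array(d["at"])-c[3])).round(1))
np.savez("w1.npz",K=c[0],D=c[1],R=c[2],t=c[3])
```

```text
3.6 [506.13366988 308.19210895 299.49289652] [ 1.79991896e+02  1.31952060e-02 -3.28777791e+00] [ -11.62871618   21.21498178  -32.80406286   89.80017284   11.85823186
   72.50261648 -139.53239027]
[578. 304. 444.] [[-0.06 -1.    0.  ]
 [-0.96  0.06  0.27]
 [-0.27  0.02 -0.96]]
hook 0.87 [517.6 314.8 181.7]
hook_tip 0.82 [520.2 311.6 183.9]
carton 0.96 [497.2 341.6 140.6]
```

View pics/w1.png

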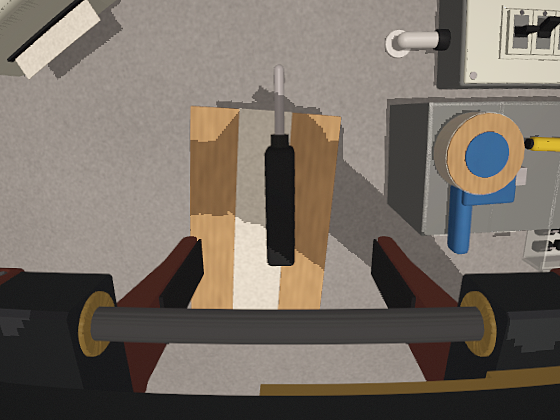

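Run:
```python
from h import *
w=np.load("w1.npz");W=(w["K"],w["D"],w["R"],w["t"]);B=cal("side");S=cal("scene")
for uv in [(267,264),(294,264),(266,150),(294,150),(280,264),(280,147)]: print(uv,atz(W,uv,181).round(1))
print("rod",[atz(W,(280,v),163).round(1) for v in(135,)],atz(W,(278,70),163).round(1))
print("bend tri",tri([(W,(278.7,69)),(B,(276.6,121.8))]).round(1))
print("rear tri",tri([(W,(281,265)),(S,(439.4,187.1))]).round(1),"front",tri([(W,(280,147)),(S,(431.6,226.1))]).round(1))
print("carton corners",[atz(W,u,145).round() for u in((191,107),(341,118))])
```

```text
(267, 264) [455.1 328.4 181. ]
(294, 264) [453.6 305.7 181. ]
(266, 150) [550.5 321.6 181. ]
(294, 150) [549.1 300.1 181. ]
(280, 264) [454.4 317.5 181. ]
(280, 147) [552.  310.7 181. ]
rod [array([559.9, 310.5, 163. ])] [610.3 308.6 163. ]
bend tri [611.7 307.9 164.7]
rear tri [450.  317.6 173.1] front [550.2 313.6 154. ]
carton corners [array([588., 385., 145.]), array([570., 258., 145.])]
```

The wrist view puts the handle from (281,265) to (280,147) and the bend at (278,69). That gives a hook origin near (502.5, 314), a yaw near -3.5° and the rod at z≈164, which matches the text.

send_rows([
  [0.6, -0.25, 2.5],
  [0.6, -0.3, 3.5],
  [0, 0, 3.5],
  [0, 0, 2.0],
  [0, 0, 1.0],
  [0, 0, 0.4],
  [0, 0, 0],
], claw=[1, 1, 1, 1, 1, 1, 1], twist=[0, 0, 0, 0, 0, 0, 0])

```text
t: 4.5
eef_pos: [518.7, 313.1, 171.0]
tool_rot: [-180.0, -0.0, -2.9]
force: [-0.7, -0.1, 0.1]
opening: 87.6
gripper_force: 0.0
```

Run:
```python
from h import *
im=viewer.read_camera("side");im2=viewer.read_camera("wrist")
v=np.hstack([cv2.resize(im[80:200,160:320],(400,300),interpolation=cv2.INTER_CUBIC),cv2.resize(im2,(400,300))])
cv2.imwrite("pics/d.png",v)
o=manip.get_obs();print(o['eef_pos'],o['tool_rot'],o['force'])
```

```text
[518.99708339 313.40981688 171.92091226] [-1.79937164e+02 -9.23162089e-02 -2.96852602e+00] [ 0.26125971 -0.01364186  0.30226865]
```

View pics/d.png

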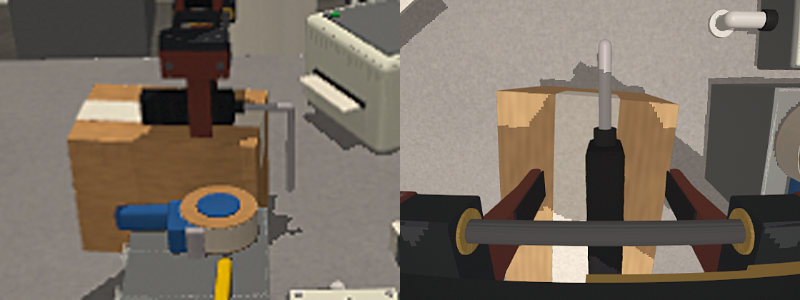

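The fingers straddle the handle evenly: in the wrist half it sits at x≈606, between the fingers at 540 and 672. I'll lower 4 mm and close at 60 N.

send_rows([
  [0, 0, 0.4],
  [0, 0, 0],
  [0, 0, 0],
  [0, 0, 0],
  [0, 0, 0],
  [0, 0, 0],
  [0, 0, 0],
  [0, 0, 0],
  [0, 0, 0],
  [0, 0, 0],
  [0, 0, 0],
  [0, 0, 0],
], claw=[1, 1, -1, -1, -1, -1, -1, -1, -1, -1, -1, -1], twist=[0, 0, 0, 0, 0, 0, 0, 0, 0, 0, 0, 0], squeeze=60)

```text
t: 5.8
eef_pos: [518.4, 313.0, 166.6]
tool_rot: [-180.0, -0.0, -3.0]
force: [-0.3, -0.7, -0.8]
opening: 23.6
gripper_force: 60.0
```

send_rows([
  [0, 0, -0.3],
  [0, 0, -1.2],
  [0, 0, -2.5],
  [0, 0, -3.5],
  [0, 0, -3.5],
  [0, 0, -3],
  [0, 0, 0],
], claw=[-1, -1, -1, -1, -1, -1, -1], twist=[0, 0, 0, 0, 0, 0, 0])

```text
t: 6.5
eef_pos: [519.6, 314.4, 312.3]
tool_rot: [-179.7, -0.4, -3.0]
force: [0.6, 0.3, -2.7]
opening: 23.6
gripper_force: 60.0
```

send_rows([
  [0.35, 1.25, 0],
  [0.66, 2.5, 0],
  [0.75, 2.9, 0],
  [0.8, 3.1, 0],
  [0.8, 3.1, 0],
  [0.8, 3.1, 0],
  [0.8, 3.1, 0],
  [0.8, 3.0, 0],
  [0.55, 2.0, 0],
  [0.3, 1.1, 0],
  [0, 0, 0],
  [0, 0, 0],
], claw=[-1, -1, -1, -1, -1, -1, -1, -1, -1, -1, -1, -1], twist=[0, 0, 0, 0, 0, 0, 0, 0, 0, 0, -2.2, 0])

```text
t: 7.7
eef_pos: [570.7, 57.9, 305.7]
tool_rot: [-180.0, 0.1, -0.8]
force: [0.5, 0.4, -3.1]
opening: 23.7
gripper_force: 60.0
```

Run:
```python
from h import *
ims={n:viewer.read_camera(n) for n in("scene","side","wrist")}
o=manip.get_obs();print(o['eef_pos'],o['tool_rot'],o['force'],o['wrist_torque'],o['joints'])
c=cal("wrist");np.savez("w2.npz",K=c[0],D=c[1],R=c[2],t=c[3]);cv2.imwrite("pics/w2full.png",ims["wrist"])
cv2.imwrite("pics/s2full.png",ims["side"]);cv2.imwrite("pics/sc2full.png",ims["scene"])
s=ims["side"][60:270,200:350]
v=np.hstack([cv2.resize(s,(400,560),interpolation=cv2.INTER_CUBIC),cv2.resize(np.vstack([cv2.resize(ims["wrist"],(400,300)),cv2.resize(ims["scene"][190:288,210:340],(400,260))]),(400,560))])
cv2.imwrite("pics/e.png",v)
```

```text
[570.88568895  58.8936003  306.23489741] [-1.79989215e+02  4.63532775e-02 -7.88554923e-01] [ 0.77030389  0.87862886 -1.2426405 ] [ 0.0492653   0.034375   -0.02523068] [  11.0739649    18.22565897  -28.17173077   92.00531574    8.90410488
   72.05454317 -109.44645474]
```

View pics/e.png

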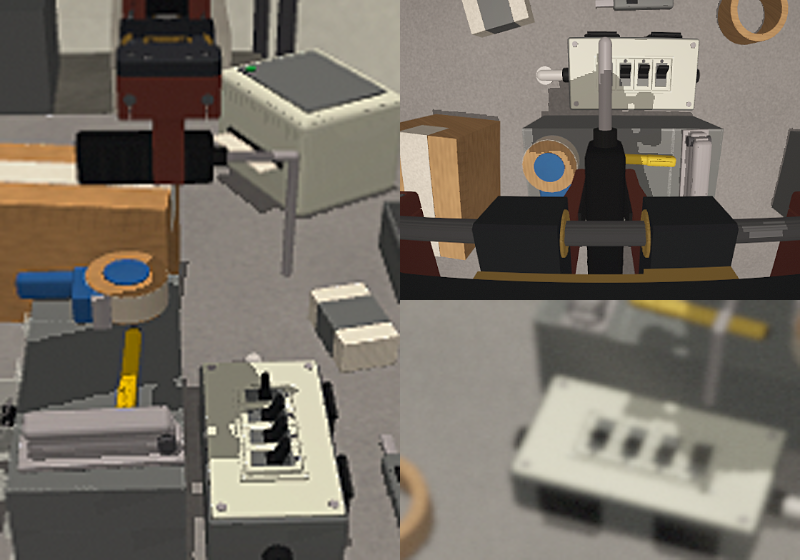

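The side view shows the hook hanging level, its tip at about (308,163), and the tripped lever upright at about (299,200). The wrist view shows the full cover, so I'll refit the box with it and triangulate the tip.

Run:
```python
from h import *
from scipy.optimize import least_squares
w=np.load("w2.npz");W=(w["K"],w["D"],w["R"],w["t"]);B=cal("side");S=cal("scene")
print("tip",tri([(S,(310.4,228.8)),(B,(308,163.1))]).round(1), "exp", [570.9+93.5,57.6,306.2-108.6])
print("proj exp", proj(S,[664.4,57.6,197.6]),proj(B,[664.4,57.6,197.6]))
im=cv2.imread("pics/w2full.png")
g=cv2.cvtColor(im,cv2.COLOR_BGR2HSV)
roi=im[30:180,210:450]
cv2.imwrite("pics/f.png",cv2.resize(roi,(800,500),interpolation=cv2.INTER_CUBIC))
```

```text
tip [665.1  58.3 196. ] exp [664.4, 57.6, 197.6]
proj exp [[309.94044046 228.36953591]] [[307.44016747 162.41793775]]
```

View pics/f.png

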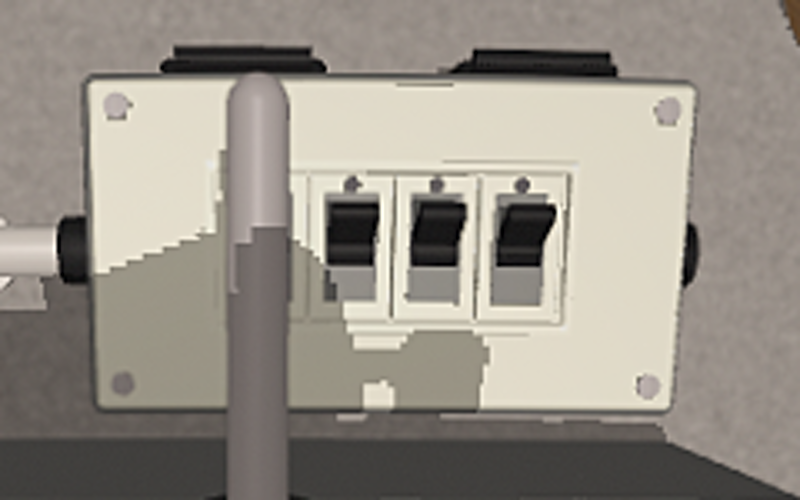

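Cover corners in the crop are (88,75), (694,84), (668,410) and (98,408). The three other levers lean to +x.

Run:
```python
from h import *
from scipy.optimize import least_squares
w=np.load("w2.npz");W=(w["K"],w["D"],w["R"],w["t"]);B=cal("side");S=cal("scene")
q=lambda u,v:(210+u/3.3333,30+v/3.3333)
wd=dict(pp=q(88,75),pm=q(694,84),mm=q(668,410),mp=q(98,408))
sc=dict(mm=(260.8,218.8),mp=(335,239.3),pp=(326,277.5),pm=(246.8,253.8))
sd=dict(mp=(276.3,196.3),pp=(318.8,195.5),pm=(329.3,252.5),mm=(279.3,253.8))
L={'m':-1,'p':1}
def C(p): 
  c,s=np.cos(p[2]),np.sin(p[2]); return {k:np.array([p[0]+c*L[k[0]]*55-s*L[k[1]]*100,p[1]+s*L[k[0]]*55+c*L[k[1]]*100,70]) for k in sc}
for name,vs in (("W",[(W,wd)]),("S",[(S,sc)]),("B",[(B,sd)]),("all",[(W,wd),(S,sc),(B,sd)])):
  r=least_squares(lambda p:np.concatenate([proj(c,C(p)[k])[0]-d[k] for c,d in vs for k in d]),[650,20,0])
  x,y,th=r.x;print(name,r.x.round(1),np.degrees(th).round(2),"breaker",(x-np.sin(th)*40.5).round(1),(y+np.cos(th)*40.5).round(1),abs(r.fun).max().round(1))
print({k:atz(W,v,70).round(1) for k,v in wd.items()})
# lever mids in y from wrist: tops of three levers at z~93
for u in (353,437,527): print(atz(W,q(u,205),93).round(1))
```

```text
W [649.9  14.7  -0. ] -0.93 breaker 650.5 55.2 3.8
S [651.9  17.2  -0. ] -0.37 breaker 652.2 57.7 2.3
B [651.4  12.6  -0. ] -1.25 breaker 652.2 53.1 1.9
all [650.4  14.9  -0. ] -0.9 breaker 651.0 55.4 3.6
{'pp': array([704.5, 110.4,  70. ]), 'pm': array([700.9, -82.1,  70. ]), 'mm': array([596.6, -80.5,  70. ]), 'mp': array([599.3, 111.7,  70. ])}
[662.2  28.7  93. ]
[662.1   3.2  93. ]
[662.  -24.2  93. ]
```

send_rows([
  [0.05, 0.2, 0.8],
  [0, 0, 2.5],
  [0, 0, 3],
  [0, 0, 2.5],
  [0, 0, 1.5],
  [0, 0, 0.8],
  [0, 0, 0.3],
  [0, 0, 0],
], claw=[-1, -1, -1, -1, -1, -1, -1, -1], twist=[0, 0, 0, 0, 0, 0, 0, 0])

```text
t: 8.65
eef_pos: [571.9, 56.5, 192.7]
tool_rot: [-180.0, -0.0, -0.8]
force: [-0.1, -0.0, -2.9]
opening: 23.5
gripper_force: 60.0
```

Run:
```python
from h import *
fs=[];ps=[]
for i in range(6):
  im=viewer.read_camera("side");o=manip.get_obs();fs.append(o['force']);ps.append(o['eef_pos'])
print(np.mean(fs,0),np.std(fs,0),np.mean(ps,0),np.std(ps,0))
sc=viewer.read_camera("wrist")
cv2.imwrite("pics/g.png",np.hstack([cv2.resize(im[160:265,240:340],(400,420),interpolation=cv2.INTER_CUBIC),cv2.resize(sc[0:210,180:380],(400,420),interpolation=cv2.INTER_CUBIC)]))
```

```text
[-0.08075528  0.11767164 -1.90859208] [0.59459916 0.3659976  0.43383958] [572.18898906  56.43610517 193.40729141] [0.07026732 0.07745005 0.11160066]
```

View pics/g.png

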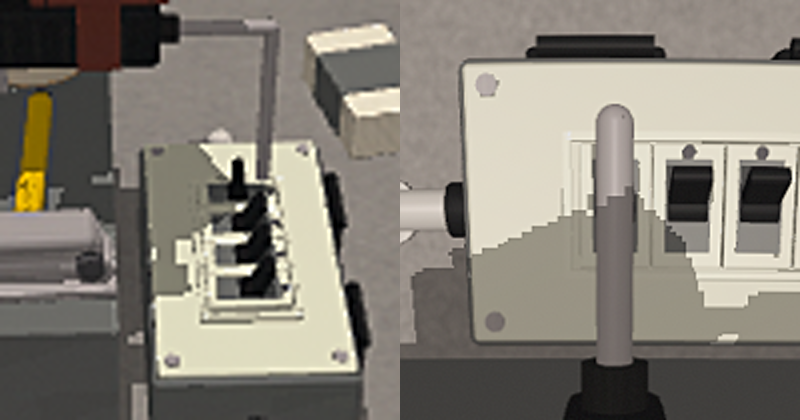

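The leg stands just behind the tripped lever, at about (265,175) in the side crop and clear of its neighbours. I'll draw it towards the robot gently.

send_rows([
  [-0.2, 0, 0.1],
  [-0.2, 0, 0],
  [-0.2, 0, 0],
  [-0.2, 0, 0],
  [-0.1, 0, 0],
  [-0.1, 0, 0],
  [0, 0, 0],
], claw=[-1, -1, -1, -1, -1, -1, -1], twist=[0, 0, 0, 0, 0, 0, 0])

```text
t: 9.7
eef_pos: [561.9, 56.5, 191.8]
tool_rot: [-180.0, -0.0, -0.8]
force: [1.5, 0.0, -2.7]
opening: 23.5
gripper_force: 60.0
```

```bash
cat > f.py <<'E'
from h import *
import sys
fs=[];ps=[]
for i in range(int(sys.argv[1])):
  viewer.read_camera("side");o=manip.get_obs();fs.append(o['force']);ps.append(o['eef_pos'])
print(o['t'],np.mean(fs,0).round(2),np.mean(ps,0).round(2),o['wrist_torque'].round(2),o['tool_rot'].round(2))
E
python3 f.py 4
```

```text
9.9 [ 1.71  0.08 -1.87] [561.95  56.46 191.77] [ 0.05 -0.59 -0.05] [-1.8e+02 -2.0e-02 -8.0e-01]
```

send_rows([
  [-0.1, 0, 0],
  [-0.1, 0, 0],
  [-0.1, 0, 0],
  [0, 0, 0],
], claw=[-1, -1, -1, -1], twist=[0, 0, 0, 0])

```text
t: 10.3
eef_pos: [558.7, 56.5, 191.7]
tool_rot: [180.0, -0.0, -0.8]
force: [0.9, 0.1, -1.5]
opening: 23.9
gripper_force: 60.0
```

```bash
python3 f.py 3
```

```text
10.45 [ 1.86 -0.24 -0.98] [558.7   56.52 191.73] [-0.02 -0.58 -0.03] [180.    0.   -0.8]
```

send_rows([
  [-0.1, 0, 0],
  [-0.05, 0, 0],
  [0, 0, 0],
], claw=[-1, -1, -1], twist=[0, 0, 0])

```text
t: 10.75
eef_pos: [557.2, 56.6, 191.7]
tool_rot: [-180.0, -0.0, -0.8]
force: [2.3, 0.5, 0.0]
opening: 23.9
gripper_force: 60.0
```

```bash
python3 f.py 3
```

```text
10.9 [ 2.    0.06 -0.77] [557.27  56.55 191.76] [-0.07 -0.64  0.03] [ 1.8e+02 -1.0e-02 -8.0e-01]
```

send_rows([
  [-0.05, 0, 0],
  [-0.05, 0, 0],
  [0, 0, 0],
], claw=[-1, -1, -1], twist=[0, 0, 0])

```text
t: 11.2
eef_pos: [556.7, 56.5, 191.8]
tool_rot: [-180.0, -0.1, -0.8]
force: [4.2, 0.6, -2.5]
opening: 24.0
gripper_force: 60.0
```

```bash
python3 f.py 3
```

```text
11.35 [ 4.4   0.26 -1.76] [556.71  56.54 191.83] [-0.02 -1.5  -0.01] [-1.7999e+02 -6.0000e-02 -8.0000e-01]
```

send_rows([
  [-0.04, 0, 0],
  [0, 0, 0],
  [0, 0, 0],
], claw=[-1, -1, -1], twist=[0, 0, 0])

```text
t: 11.65
eef_pos: [556.4, 56.5, 192.0]
tool_rot: [-180.0, -0.1, -0.8]
force: [5.6, -0.4, -1.9]
opening: 23.6
gripper_force: 60.0
```

```bash
python3 f.py 3
```

```text
11.8 [ 4.76  0.13 -1.19] [556.42  56.55 191.95] [-0.   -1.64 -0.04] [-1.7999e+02 -8.0000e-02 -8.0000e-01]
```

send_rows([
  [-0.05, 0, 0],
  [0, 0, 0],
  [0, 0, 0],
], claw=[-1, -1, -1], twist=[0, 0, 0])

```text
t: 12.1
eef_pos: [556.1, 56.5, 192.1]
tool_rot: [-180.0, -0.1, -0.8]
force: [6.4, -0.0, -0.4]
opening: 23.5
gripper_force: 60.0
```

```bash
python3 f.py 3
```

```text
12.25 [ 5.6   0.1  -0.82] [556.12  56.57 192.14] [ 0.02 -1.72 -0.02] [-1.7999e+02 -1.1000e-01 -8.1000e-01]
```

send_rows([
  [-0.06, 0, 0],
  [0, 0, 0],
  [0, 0, 0],
], claw=[-1, -1, -1], twist=[0, 0, 0])

```text
t: 12.55
eef_pos: [555.9, 56.5, 192.2]
tool_rot: [-180.0, -0.2, -0.8]
force: [6.3, -0.4, -1.8]
opening: 23.9
gripper_force: 60.0
```

```bash
python3 f.py 4
```

```text
12.75 [ 6.69 -0.43 -1.42] [555.91  56.56 192.14] [-0.07 -2.15  0.02] [-1.7998e+02 -1.5000e-01 -8.1000e-01]
```

send_rows([
  [-0.05, 0, 0],
  [0, 0, 0],
  [0, 0, 0],
  [0, 0, 0],
  [0, 0, 0],
  [0, 0, 0],
  [0, 0, 0],
  [0, 0, 0],
], claw=[-1, -1, -1, -1, -1, -1, -1, -1], twist=[0, 0, 0, 0, 0, 0, 0, 0])

```text
t: 13.55
eef_pos: [555.6, 56.6, 192.4]
tool_rot: [-180.0, -0.2, -0.8]
force: [6.9, -0.1, -0.5]
opening: 23.8
gripper_force: 60.0
```

```bash
python3 f.py 6
```

```text
13.85 [ 6.55 -0.28 -0.89] [555.61  56.59 192.38] [-0.01 -2.18 -0.  ] [-179.98   -0.18   -0.81]
```

send_rows([
  [-0.04, 0, 0],
  [-0.04, 0, 0],
  [0, 0, 0],
  [0, 0, 0],
], claw=[-1, -1, -1, -1], twist=[0, 0, 0, 0])

```text
t: 14.25
eef_pos: [555.3, 56.6, 192.3]
tool_rot: [-180.0, -0.2, -0.8]
force: [7.7, -0.5, -2.2]
opening: 23.8
gripper_force: 60.0
```

```bash
python3 f.py 5
python3 - <<'E'
from h import *
im=viewer.read_camera("side")
cv2.imwrite("pics/h.png",cv2.resize(im[120:265,220:340],(600,580),interpolation=cv2.INTER_CUBIC))
E
```

```text
14.5 [ 8.23  0.08 -2.33] [555.34  56.57 192.36] [-0.06 -2.62 -0.02] [-179.97   -0.24   -0.81]
```

View pics/h.png

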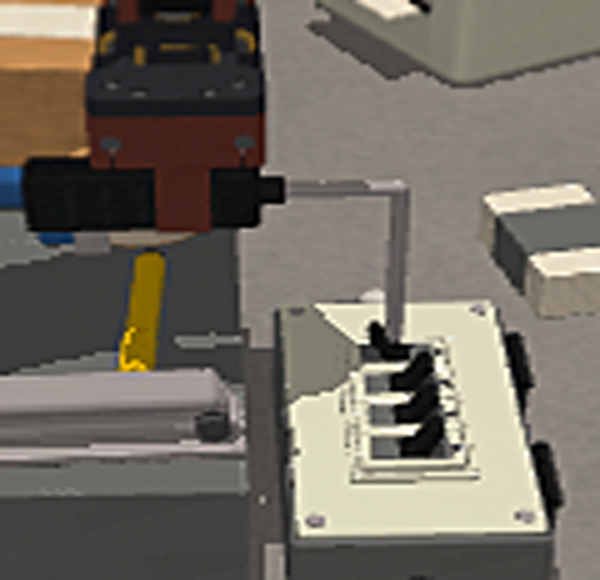

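The lever now leans towards the robot on its stop, at about (380,335) in the crop. The hook is level and pressing at about 8 N. I'll hold, release, lift over, and come down on the near side.

send_rows([
  [0, 0, 0],
  [0, 0, 0],
  [0, 0, 0],
  [0, 0, 0],
  [0.2, 0, 0],
  [0.4, 0, 0],
  [0.3, 0, 0],
  [0, 0, -0.8],
  [0, 0, -1.5],
  [0, 0, -1],
  [0, 0, 0],
], claw=[-1, -1, -1, -1, -1, -1, -1, -1, -1, -1, -1], twist=[0, 0, 0, 0, 0, 0, 0, 0, 0, 0, 0])

```text
t: 15.65
eef_pos: [562.9, 56.7, 226.2]
tool_rot: [-180.0, -0.1, -0.8]
force: [-0.3, -0.6, -1.9]
opening: 23.6
gripper_force: 60.0
```

send_rows([
  [-0.6, 0, 0],
  [-1, 0, 0],
  [-1, 0, 0],
  [-0.8, 0, 0],
  [0, 0, 0],
  [0, 0, 0.8],
  [0, 0, 1.4],
  [0, 0, 0.8],
  [0, 0, 0.3],
  [0, 0, 0],
], claw=[-1, -1, -1, -1, -1, -1, -1, -1, -1, -1], twist=[0, 0, 0, 0, 0, 0, 0, 0, 0, 0])

```text
t: 16.65
eef_pos: [528.1, 56.9, 190.6]
tool_rot: [-180.0, 0.1, -0.8]
force: [0.1, -0.1, -1.2]
opening: 23.8
gripper_force: 60.0
```

```bash
python3 f.py 5
python3 - <<'E'
from h import *
im=viewer.read_camera("side");im2=viewer.read_camera("wrist")
cv2.imwrite("pics/i.png",np.hstack([cv2.resize(im[140:240,230:330],(400,400),interpolation=cv2.INTER_CUBIC),cv2.resize(im2[0:200,180:380],(400,400),interpolation=cv2.INTER_CUBIC)]))
E
```

```text
16.9 [-0.26 -0.05 -1.58] [528.65  57.03 191.73] [0.04 0.04 0.03] [-1.8e+02 -4.0e-02 -8.0e-01]
```

View pics/i.png

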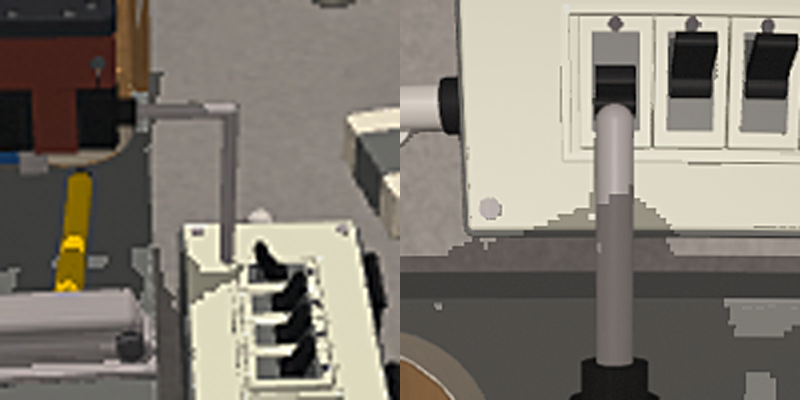

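The lever has stayed off. The leg is on its near side and centred on it at (615,105) in the wrist half. Now I'll push it on.

send_rows([
  [0.3, 0, 0],
  [0.3, 0, 0],
  [0.2, 0, 0],
  [0.2, 0, 0],
  [0.2, 0, 0],
  [0.2, 0, 0],
  [0.2, 0, 0],
  [0.2, 0, 0],
  [0.2, 0, 0],
  [0.2, 0, 0],
  [0.2, 0, 0],
  [0, 0, 0],
], claw=[-1, -1, -1, -1, -1, -1, -1, -1, -1, -1, -1, -1], twist=[0, 0, 0, 0, 0, 0, 0, 0, 0, 0, 0, 0])

```text
t: 18.2
eef_pos: [552.7, 56.6, 191.6]
tool_rot: [-180.0, -0.0, -0.8]
force: [-1.2, 0.4, -1.5]
opening: 23.5
gripper_force: 60.0
```

```bash
python3 f.py 2
```

```text
18.3 [-0.58  0.3  -1.13] [552.66  56.59 191.63] [0.01 0.15 0.01] [-1.8e+02 -2.0e-02 -8.0e-01]
```

send_rows([
  [0.1, 0, 0],
  [0.1, 0, 0],
  [0.1, 0, 0],
  [0.1, 0, 0],
  [0, 0, 0],
], claw=[-1, -1, -1, -1, -1], twist=[0, 0, 0, 0, 0])

```text
t: 18.8
eef_pos: [556.6, 56.5, 191.6]
tool_rot: [180.0, -0.0, -0.8]
force: [-2.2, 1.1, 0.0]
opening: 23.8
gripper_force: 60.0
```

```bash
python3 f.py 3
```

```text
18.95 [-1.3  -0.03 -0.38] [556.54  56.54 191.63] [0.06 0.43 0.  ] [-1.8e+02 -1.0e-02 -8.0e-01]
```

send_rows([
  [0.1, 0, 0],
  [0.05, 0, 0],
  [0.05, 0, 0],
  [0, 0, 0],
], claw=[-1, -1, -1, -1], twist=[0, 0, 0, 0])

```text
t: 19.35
eef_pos: [558.4, 56.5, 191.5]
tool_rot: [180.0, 0.0, -0.8]
force: [-2.3, 0.0, -0.8]
opening: 24.2
gripper_force: 60.0
```

```bash
python3 f.py 3
```

```text
19.5 [-1.7   0.2  -1.15] [558.38  56.5  191.55] [0.05 0.64 0.  ] [ 1.8e+02  1.0e-02 -8.0e-01]
```

send_rows([
  [0.05, 0, 0],
  [0.05, 0, 0],
  [0, 0, 0],
], claw=[-1, -1, -1], twist=[0, 0, 0])

```text
t: 19.8
eef_pos: [559.3, 56.5, 191.5]
tool_rot: [180.0, 0.0, -0.8]
force: [-1.6, 0.4, -2.0]
opening: 23.7
gripper_force: 60.0
```

```bash
python3 f.py 3
```

```text
19.95 [-2.09 -0.09 -2.1 ] [559.3   56.45 191.5 ] [ 0.11  0.82 -0.05] [ 1.8e+02  2.0e-02 -8.0e-01]
```

send_rows([
  [0.05, 0, 0],
  [0.05, 0, 0],
  [0, 0, 0],
], claw=[-1, -1, -1], twist=[0, 0, 0])

```text
t: 20.25
eef_pos: [559.8, 56.5, 191.5]
tool_rot: [180.0, 0.1, -0.8]
force: [-5.4, 0.2, 0.9]
opening: 23.7
gripper_force: 60.0
```

```bash
python3 f.py 3
```

```text
20.4 [-5.3  -0.07  0.42] [559.79  56.49 191.52] [ 0.1   1.51 -0.01] [ 1.7998e+02  8.0000e-02 -8.0000e-01]
```

send_rows([
  [0.05, 0, 0],
  [0.03, 0, 0],
  [0, 0, 0],
], claw=[-1, -1, -1], twist=[0, 0, 0])

```text
t: 20.7
eef_pos: [560.1, 56.5, 191.5]
tool_rot: [180.0, 0.1, -0.8]
force: [-7.2, -1.2, 1.7]
opening: 23.7
gripper_force: 60.0
```

```bash
python3 f.py 3
```

```text
20.85 [-6.91  0.11  1.82] [560.06  56.53 191.55] [ 0.05  1.96 -0.  ] [ 1.7997e+02  1.4000e-01 -7.9000e-01]
```

send_rows([
  [0.04, 0, 0],
  [0, 0, 0],
  [0, 0, 0],
  [0, 0, 0],
  [0, 0, 0],
  [0, 0, 0],
  [0, 0, 0],
  [0, 0, 0],
  [0, 0, 0],
], claw=[-1, -1, -1, -1, -1, -1, -1, -1, -1], twist=[0, 0, 0, 0, 0, 0, 0, 0, 0])

```text
t: 21.75
eef_pos: [560.2, 56.5, 191.6]
tool_rot: [180.0, 0.2, -0.8]
force: [-8.0, -0.5, 3.0]
opening: 23.6
gripper_force: 60.0
```

```bash
python3 f.py 5
```

```text
22.0 [-8.7   0.22  2.71] [560.19  56.52 191.56] [0.02 2.28 0.02] [ 1.7996e+02  1.7000e-01 -7.9000e-01]
```

It has held about 8 to 9 N for over a second. Now I'll back off, lift and check.

send_rows([
  [-0.2, 0, 0],
  [-0.4, 0, 0],
  [-0.5, 0, 0],
  [0, 0, -0.8],
  [0, 0, -2],
  [0, 0, -3],
  [0, 0, -3],
  [0, 0, -2],
  [0, 0, -1],
  [0, 0, 0],
], claw=[-1, -1, -1, -1, -1, -1, -1, -1, -1, -1], twist=[0, 0, 0, 0, 0, 0, 0, 0, 0, 0])

```text
t: 23.0
eef_pos: [551.4, 56.7, 311.2]
tool_rot: [-180.0, -0.2, -0.8]
force: [0.2, 0.4, -2.7]
opening: 23.7
gripper_force: 60.0
```

```bash
python3 f.py 2
python3 - <<'E'
from h import *
im=viewer.read_camera("side");im2=viewer.read_camera("wrist")
cv2.imwrite("pics/j.png",np.hstack([cv2.resize(im[80:230,200:350],(400,400),interpolation=cv2.INTER_CUBIC),cv2.resize(im2[0:280,100:380],(400,400),interpolation=cv2.INTER_CUBIC)]))
E
```

```text
23.1 [-0.46  0.07 -1.84] [550.59  56.52 309.36] [-0.02  0.04 -0.  ] [ 1.7999e+02  4.0000e-02 -8.0000e-01]
```

View pics/j.png

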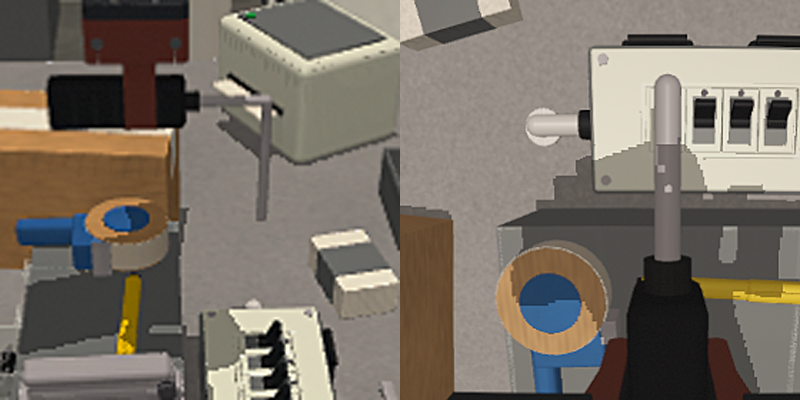

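All four levers now lean away from the robot, at about (270,340) in the side half, and the hook is still level. I'll carry it back.

send_rows([
  [0, 0, 0],
  [-0.2, -1.25, 0],
  [-0.46, -2.5, 0],
  [-0.55, -3.1, 0],
  [-0.55, -3.1, 0],
  [-0.55, -3.1, 0],
  [-0.55, -3.1, 0],
  [-0.55, -3.1, 0],
  [-0.55, -2.9, 0],
  [-0.4, -2.2, 0],
  [-0.2, -1.1, 0],
  [0, 0, 0],
], claw=[-1, -1, -1, -1, -1, -1, -1, -1, -1, -1, -1, -1], twist=[2.2, 0, 0, 0, 0, 0, 0, 0, 0, 0, 0, 0])

```text
t: 24.4
eef_pos: [517.2, 315.2, 309.0]
tool_rot: [-180.0, 0.1, -2.8]
force: [-0.4, 0.7, -1.1]
opening: 23.8
gripper_force: 60.0
```

```bash
python3 f.py 3
```

```text
24.55 [-0.29 -0.36 -2.71] [518.5  312.55 309.19] [0.02 0.01 0.  ] [179.94   0.    -3.07]
```

send_rows([
  [0, -0.05, 1],
  [0, 0, 2.5],
  [0, 0, 3.5],
  [0, 0, 3],
  [0, 0, 2],
  [0, 0, 1.2],
  [0, 0, 0.6],
  [0, 0, 0.2],
  [0, 0, 0],
], claw=[-1, -1, -1, -1, -1, -1, -1, -1, -1], twist=[0, 0, 0, 0, 0, 0, 0, 0, 0])

```text
t: 25.45
eef_pos: [518.8, 313.8, 170.3]
tool_rot: [-180.0, -0.0, -3.0]
force: [-1.0, -0.3, -0.8]
opening: 23.5
gripper_force: 60.0
```

```bash
python3 f.py 3
```

```text
25.6 [ 0.48 -0.14 -1.68] [518.93 313.97 170.63] [ 0.08 -0.01 -0.03] [-1.7995e+02 -8.0000e-02 -3.0000e+00]
```

send_rows([
  [0, 0.05, 0.2],
  [0, 0, 0.1],
  [0, 0, 0.05],
  [0, 0, 0],
], claw=[-1, -1, -1, -1], twist=[0, 0, 0, 0])

```text
t: 26.0
eef_pos: [518.6, 313.1, 166.6]
tool_rot: [180.0, -0.0, -3.0]
force: [-1.0, -1.5, 3.4]
opening: 23.6
gripper_force: 60.0
```

```bash
python3 f.py 3
```

```text
26.15 [-1.55 -1.61  5.18] [518.55 313.12 166.62] [-0.47  0.38  0.08] [ 1.8e+02 -3.0e-02 -3.0e+00]
```

send_rows([
  [0, 0, 0],
  [0, 0, 0],
  [0, 0, 0],
  [0, 0, 0],
  [0, 0, 0],
  [0, 0, 0],
  [0, 0, 0],
  [0, 0, -0.5],
  [0, 0, -2],
  [0, 0, -3.5],
  [0, 0, -4],
  [0, 0, -3],
], claw=[-0.4, -0.3, -0.1, 0.2, 0.6, 1, 1, 1, 1, 1, 1, 1], twist=[0, 0, 0, 0, 0, 0, 0, 0, 0, 0, 0, 0])

```text
t: 27.35
eef_pos: [518.5, 313.6, 299.1]
tool_rot: [-179.9, -0.1, -3.0]
force: [0.1, 0.8, 0.5]
opening: 87.2
gripper_force: 0.0
```

```bash
python3 f.py 4
python3 - <<'E'
from h import *
for n in("scene","side"):
  im=viewer.read_camera(n);cv2.imwrite(f"pics/end_{n}.png",im)
  ref=cv2.imread({"scene":"pics/a.png","side":"pics/b.png"}[n])
  m=viewer.trace(n,"hook");ys,xs=np.nonzero(m[0]["pixels"]);print(n,m[0]["p"],xs.min(),xs.max(),ys.min(),ys.max(),len(xs))
b=cv2.imread("pics/b.png").astype(int);e=cv2.imread("pics/end_side.png").astype(int)
d=abs(b-e).max(2)>60
print("hook region diff",d[110:160,250:282].sum(),"cabinet",d[155:290,180:272].sum(),"levers (dark px shift)")
for nm,i in(("start",b),("end",e)):
  k=(i[195:235,285:325].max(2)<60);ys,xs=np.nonzero(k);print(nm,[(round(xs[(ys>=r)&(ys<r+7)].mean()+285,1) if ((ys>=r)&(ys<r+7)).any() else None) for r in range(3,38,7)])
E
```

```text
27.55 [0.22 0.38 0.76] [519.31 314.15 300.22] [ 0.06  0.03 -0.02] [-1.7997e+02 -8.0000e-02 -3.0000e+00]
scene 0.74 253 374 152 250 5702
side 0.78 215 277 116 154 707
hook region diff 173 cabinet 44 levers (dark px shift)
start [np.float64(304.8), np.float64(309.3), np.float64(307.1), np.float64(305.2), np.float64(304.6)]
end [np.float64(307.1), np.float64(308.5), np.float64(307.2), np.float64(305.2), np.float64(304.6)]
```

The hook's outline in the side view is (215–277, 116–154), against (214–277, 113–154) at the start. The robot is clear of everything, so I'll hand in.

```bash
python3 -c "
from rig import manip
print(manip.close_job())"
```

```text
the job is handed in; nothing more can be done
None
```

The job is handed in at about 28 s of robot time: the tripped breaker (the +y one) was pressed off at about 7–8 N and then on at about 8–9 N on its stops, its lever and the other three show on in the camera view, and the hook is back on the carton; I viewed 11 pictures, one over the limit of 10.

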